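Rebuild the camera column on the microscope head

ROBOT

A 6-joint arm with a two-finger parallel gripper is mounted at the origin on the work surface. World frame = base frame: x ahead of the robot, y to its left, z up, the work surface at z = 0. Lengths are in m, angles in rad, forces in N, time in s.
With the tool pointing down it reaches from about 0.35 to 0.775 m from the base axis. Payload 7.3 kg.
Tool frame: the origin (TCP) lies on the centre line of the jaws, within the pads' length; the fingertips stand 11 mm ahead of it and the grasp point (between the pads) lies 8 mm behind it; z points along the fingers, y is the direction in which the jaws open and shut (so a half turn about z gives the same grasp; the last joint's range is limited). The gripper opens to 92 mm and grips with 3 to 60 N. Pads are 19 mm wide; open, the fingers measure 130 mm over their backs; the gripper's body (75 mm by 190 mm) begins 47 mm behind the grasp point.
Start: joints at [1.062, 0.342, 1.524, -0, 1.275, -0.146], TCP at [0.186, 0.491, 0.238] pointing down, gripper open.
Joint ranges: [-2.53, 2.53], [-0.77, 2.02], [0.04, 2.7], [-1, 4.14], [0.28, 2.66], [-3.11, 3.11]. Speed limits (rad/s): [2.57, 2.57, 3.14, 3.14, 3.14, 3.14].

INTERFACE

Orientations are given as [roll, pitch, yaw] about the fixed x, y, z axes, in that order (R = Rz(yaw) Ry(pitch) Rx(roll)).
In Python, from cell import robot gives the robot as it stands.
- The arm moves only by the tool jog_arm, never from a script. Its argument "deltas" is one flat list of numbers, 6 for each row, row after row: the shift along the world's x, y, z in units of 0.1 m (1.0 is 0.1 m), then the turn, a rotation vector about the world's x, y, z in units of 90 degrees (1.0 is 90 degrees). A call has 1 to 5 rows; each row is the pose to reach, as a shift and turn from the pose commanded when the call began; what a row does not reach only later rows make up. A row lasts 1/12 s, in which the tool goes at most 41.7 mm and 7.16 degrees, less where a joint would pass 70% of its speed; a pose out of reach is approached as far as the arm can. A call with a number of a shift or a turn outside -1 to 1 is refused whole. A call with a gripper value outside its range is refused whole. "claw" is the opening, from 0 (shut) to 1 (fully open), set as the call begins (left out, the last holds). The fingers move at their own pace and stop on an object; "newtons" is the grip in N (left out, the last holds). Time passes only in rows, so rows that repeat a pose let the fingers close. It gives the time, the measured TCP pose, the force and the opening at its end, in the units of the state.
- robot.observe(): the state, without advancing time (a new reading comes with each control period).
- robot.read_camera(name): name is "side" or "top" or "wrist"; returns the picture (384x512x3 uint8, red, green, blue); there is no depth.
- robot.camera_params(name): a dict with "fx", "fy", "cx", "cy" (pixels), "R" (3x3) and "t" (3): a world point X has camera coordinates R X + t. Camera axes: x right, y down, z forward; pixel columns grow to the right and rows downward; lengths in m; the calibration is good to about 2 mm. A picture is of the moment at which its call begins: read the wrist's pose just before it. camera_params takes no time and is no camera call; for the wrist camera it gives the pose at the moment of the call.
- robot.hand_in(): hands the job in, once; it reports no verdict.
The state is a dict: "time": time; "qpos": joint angles; "qvel": joint speeds; "joint_efforts": joint torques, N m; "tool_pos": TCP position; "tool_rot": TCP orientation; "contact_force": force on the tool from outside, world axes, zero at the start; "torque": the same for the moment, N m; "opening": finger opening in m.
Only numpy, scipy, OpenCV 4.12 (cv2) and the standard library are available. Lean on these libraries where they do the work, as an engineer would, in place of code of your own. Each camera call takes 0.05 s, during which the arm holds its last target. There are 200 camera calls.

TASK

Take the dust cap off the camera port of the white microscope head and lay it flat in the steel parts tray. Then build up the camera column on the port, one part at a time: first the aluminium spacer ring over the port's spigot, then the relay lens upright with its foot in the ring, and last the camera upright with its nose in the top of the lens, each fully home. Set the lens and the camera down gently, never dropping or knocking them, and leave the loose specimen, objective and eyepiece where they are.

Things in the scene. Friction and masses are not known exactly. Their poses are not given: they have to be found in the camera images.
- head: White microscope head fixed on the bench: black base plate 118 x 96 mm under a white block 106 x 88 mm, its top 54 mm high. On the block a round white pedestal, 68 mm diameter, its flat top 70 mm above the bench, carries the camera port. Two black eyepiece tubes (centres 31 mm either side of the middle) slope up from its +x side and end about 125 mm from the origin, 90 mm high. Origin: centre of the underside, straight below the port; z up.
- port (a point): The camera port on the head: centre of the flat shoulder on top of the pedestal, 70 mm above the bench, z up. From it a steel spigot 36 mm in diameter rises 8 mm, with a chamfered tip; the dust cap covers it at the start.
- tray: Low open steel parts tray, fixed: 130 mm (its x) by 110 mm (its y), 16 mm high, walls and floor 4 mm thick, empty. Origin: centre of its underside; z up.
- cap: Black round dust cap, 47 mm diameter, 18 mm high, closed flat top with a grey disc, open below (bore 41 mm, 14 mm deep). At the start it sits loosely on the port's shoulder over the spigot and lifts straight off. 30 g. Origin: centre of its underside (open side), z up.
- ring: Aluminium spacer ring, plain and open right through: outside 56 mm, bore 41 mm, 20 mm high, both ends alike, lying flat on the bench. 80 g. Origin: centre of its underside; z up. Home when flat on the port's shoulder around the spigot.
- lens: Black cylindrical relay lens, standing on its foot: barrel 54 mm diameter, 60 mm tall, with ribbed bands and a steel line; below it a foot 36 mm diameter, 6 mm long, chamfered; in the top an open socket 41 mm bore, 9 mm deep. Total height 66 mm, about 220 g. Origin: centre of the underside of the foot; z up. Home when the barrel rests on the ring's top, the foot inside the ring: its origin is then 14 mm above the port's shoulder.
- camera: Black box camera standing on its round nose: box 68 mm (its x) by 52 mm (its y) by 36 mm high, the box's underside 6 mm above the origin, grey patch on top; the nose is a steel disc 36 mm diameter, 6 mm long, chamfered. Total height 42 mm, about 260 g. Origin: centre of the underside of the nose; z up. Home when the box rests on the lens's top rim, the nose in the socket: its origin is then 73 mm above the port's shoulder. Any yaw will do.
- specimen: Bystander, to be left alone: loose black round mounted specimen, 30 mm diameter, 18 mm high, small steel chip on top. Origin: centre of its underside.
- objective: Bystander, to be left alone: loose steel objective standing up, 26 mm diameter, 41 mm high. Origin: centre of its underside.
- eyepiece: Bystander, to be left alone: loose black eyepiece standing up, 31 mm diameter, 43 mm high. Origin: centre of its underside.
There are look-alikes about, which are no part of the job. Leave any yellow look-alike of the lens alone.

How it is judged:
By the outcome, as a careful person would: the job done as asked, in the order asked, and still so for the second after the job is handed in, with the robot touching nothing.
It also fails if it takes over 115 s, if anything falls off the work surface, if the arm or the gripper's body presses on something with over 40 N, if the wrist force passes 120 N, or if a joint passes its speed limit or range.

## Working session

There is one attempt and no reset: what is moved stays moved. The work goes in short steps, Python scripts to look and compute and a tool call to move; the robot and the scene stay as the last step left them, time stands still between calls to the robot, and variables do not carry over. Pictures are saved under pics/ and viewed, about 12 in all and at most 16, crops included, and the job is handed in when it is done.

Besides the shell and the picture viewer there is one more tool, called after "Emit:" as a command line: name --argument value ..., lists and objects as JSON in quotes. jog_arm: Moves the arm, as the interface text tells. Its arguments: {"type":"object","properties":{"deltas":{"type":"array","items":{"type":"number"}},"claw":{"type":"number"},"newtons":{"type":"number"}},"required":["deltas"]}

```bash
ls; mkdir -p pics
python3 - <<'E'
from cell import robot
import cv2,numpy as np
for n in("top","side","wrist"):
    p=robot.camera_params(n); 
    print(n,p['fx'],p['cx'],p['cy'],np.round(p['R'],3).tolist(),np.round(p['t'],3).tolist(), np.round(-np.array(p['R']).T@p['t'],3))
    cv2.imwrite(f"pics/{n}0.png",cv2.cvtColor(robot.read_camera(n),cv2.COLOR_RGB2BGR))
a=[cv2.imread(f"pics/{n}0.png") for n in("top","side")]
print(robot.observe())
E
```

```text
pics
top 427.90498679532226 253.6097263203864 195.67549625305622 [[-0.09, -0.996, 0.003], [-0.972, 0.088, -0.22], [0.218, -0.022, -0.976]] [0.035, 0.525, 1.031] [0.288 0.012 1.121]
side 451.96466060307404 259.55931031213663 190.4279616466965 [[0.76, -0.65, 0.005], [-0.427, -0.505, -0.75], [0.489, 0.568, -0.662]] [-0.411, 0.293, 0.708] [ 0.091 -0.521  0.69 ]
wrist 264.7972580075153 252.7189595383586 188.56960472905004 [[0.355, 0.935, -0.001], [0.901, -0.342, 0.267], [0.249, -0.096, -0.964]] [-0.524, -0.035, 0.39] [0.12  0.516 0.384]
{'time': 0.15, 'qpos': array([ 1.06197601e+00,  3.42549569e-01,  1.52475143e+00, -2.22023445e-05,
        1.27540908e+00, -1.46017221e-01]), 'qvel': array([ 0.00045323, -0.00057395, -0.00343715,  0.00138438, -0.0010207 ,
        0.00031641]), 'joint_efforts': array([ 1.34503003e-03, -4.31473804e+01, -2.44350475e+01,  7.18703703e-02,
        5.37301227e-02, -7.32518924e-05]), 'tool_pos': array([0.18617856, 0.49058442, 0.23722753]), 'tool_rot': array([-3.14048404e+00, -1.41575535e-04,  2.77879596e+00]), 'contact_force': array([-0.53445538, -0.96307324, -0.31202117]), 'torque': array([-0.01603001,  0.01054453,  0.01927382]), 'opening': 0.09165788839553006}
```

View pics/top0.png

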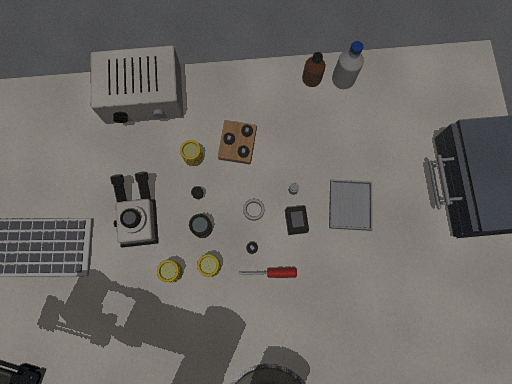

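View pics/side0.png

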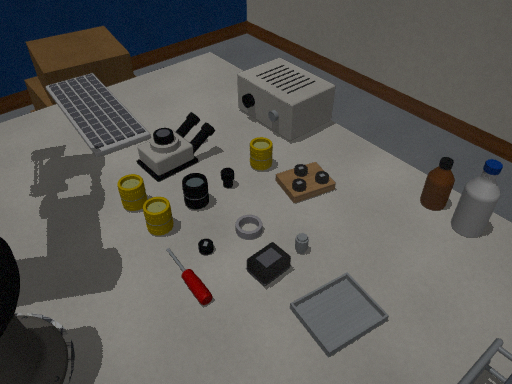

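The top view shows the cap at (131,218), lens at (201,225), ring at (254,209), camera at (297,220) and tray at (350,205). The yellow look-alikes are at (191,152), (168,271) and (208,265). The side view agrees: cap (164,135), lens (196,190), ring (249,226), camera (269,262), tray (339,312).

```bash
cat > h.py <<'E'
import cv2,numpy as np
from cell import robot
def ray(p,u,v):
    R=np.array(p['R']);t=np.array(p['t'])
    return -R.T@t, R.T@np.array([(u-p['cx'])/p['fx'],(v-p['cy'])/p['fy'],1])
def plane(p,u,v,z):
    c,d=ray(p,u,v); return c+d*(z-c[2])/d[2]
def proj(p,X):
    q=np.array(p['R'])@np.array(X)+p['t']; return np.array([p['fx']*q[0]/q[2]+p['cx'],p['fy']*q[1]/q[2]+p['cy']])
def tri(p1,a,p2,b):
    c1,d1=ray(p1,*a);c2,d2=ray(p2,*b)
    s=np.linalg.lstsq(np.c_[d1,-d2],c2-c1,rcond=None)[0]
    A=c1+s[0]*d1;B=c2+s[1]*d2; return (A+B)/2,np.linalg.norm(A-B)
def shot(name,f):
    p=robot.camera_params(name); im=cv2.cvtColor(robot.read_camera(name),cv2.COLOR_RGB2BGR); cv2.imwrite('pics/'+f,im); return p,im
E
python3 - <<'E'
from h import *
np.set_printoptions(precision=3,suppress=True)
T=robot.camera_params('top');S=robot.camera_params('side')
o=dict(cap=((131,218),(164,133),.088),lens=((201,224),(196,181),.066),ring=((254,209),(249,225),.02),cam=((297,218),(269,257),.042),tray=((350.5,205),(339,312),.004),spec=((252,247),(206,245),.018),obj=((294,187),(302,238),.041),eye=((197,191),(228,173),.043))
for k,(a,b,z) in o.items(): print(k,plane(T,*a,z)[:2],plane(S,*b,z)[:2],tri(T,a,S,b))
a=cv2.resize(cv2.imread('pics/top0.png')[120:290,90:390],None,fx=2.6,fy=2.6,interpolation=cv2.INTER_CUBIC)
cv2.imwrite('pics/c1.png',a)
E
```

```text
cap [0.491 0.292] [0.498 0.295] (array([0.492, 0.29 , 0.092]), np.float64(0.005106968708131565))
lens [0.464 0.125] [0.469 0.125] (array([0.466, 0.124, 0.068]), np.float64(0.004261329701085717))
ring [ 0.499 -0.011] [ 0.5   -0.014] (array([ 0.501, -0.012,  0.017]), np.float64(0.002498343962824541))
cam [ 0.462 -0.118] [ 0.462 -0.119] (array([ 0.462, -0.118,  0.042]), np.float64(0.0010918982707996605))
tray [ 0.49  -0.268] [ 0.495 -0.269] (array([ 0.491, -0.269,  0.008]), np.float64(0.004468067240325203))
spec [0.401 0.003] [ 0.402 -0.   ] (array([0.402, 0.003, 0.015]), np.float64(0.0022340573862723455))
obj [ 0.544 -0.119] [ 0.543 -0.124] (array([ 0.546, -0.12 ,  0.037]), np.float64(0.0019605457257258424))
eye [0.555 0.132] [0.554 0.125] (array([0.558, 0.133, 0.036]), np.float64(0.0021962698340360185))
```

View pics/c1.png

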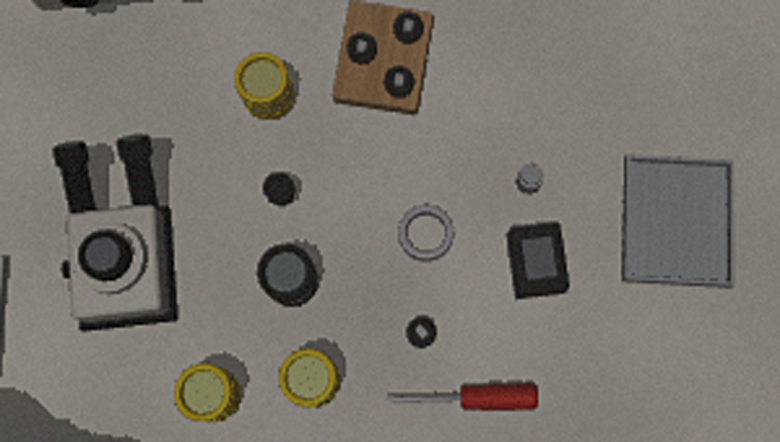

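View pics/wrist0.png

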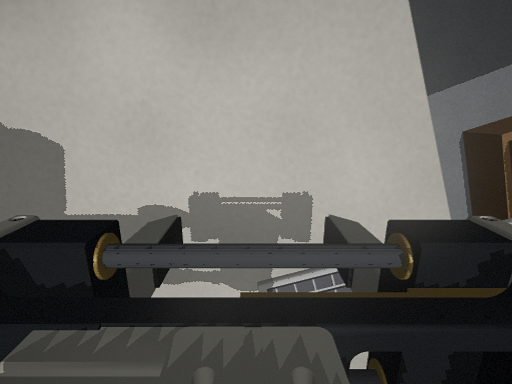

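The crop shows the camera's long side along world x (slight tilt), the ring flat and the tray level. In the wrist picture the fingers sit at rows 220-300 and the ground is clear above them. The two views agree within 5 mm, so I'll move above the cap.

Emit:
jog_arm --deltas '[0.35,-0.2,0,0,0,0.07,0.7,-0.45,0,0,0,0.14,1,-0.66,0,0,0,0.231]'

```text
time: 0.4
tool_pos: [0.2833, 0.4268, 0.2374]
tool_rot: [-3.141, -0.0, 3.111]
contact_force: [0.8, 0.3, 0.3]
opening: 0.0918
```

Emit:
jog_arm --deltas '[0.35,-0.2,0,0,0,0,0.7,-0.45,0,0,0,0,1,-0.67,0,0,0,0]'

```text
time: 0.65
tool_pos: [0.3842, 0.3591, 0.2375]
tool_rot: [-3.141, -0.0, 3.104]
contact_force: [0.8, 0.0, -0.5]
opening: 0.0919
```

Emit:
jog_arm --deltas '[0.35,-0.2,0,0,0,0,0.7,-0.45,0,0,0,0,1,-0.67,0,0,0,0,1,-0.67,0,0,0,0]'

```text
time: 0.98
tool_pos: [0.4877, 0.2892, 0.237]
tool_rot: [-3.14, 0.002, 3.098]
contact_force: [0.1, -0.2, 0.0]
opening: 0.0924
```

Run:
```python
from h import *
np.set_printoptions(precision=4,suppress=True)
s=robot.observe();print(s['time'],s['tool_pos'],s['tool_rot'],s['qpos'])
p,im=shot('wrist','w1.png'); print(proj(p,s['tool_pos']),proj(p,[.492,.291,.088]))
```

```text
0.9833 [0.4877 0.2892 0.237 ] [-3.1399  0.0018  3.0978] [ 0.4014  0.4195  1.4075 -0.0024  1.3137 -1.125 ]
[253.458  235.7797] [255.0693 182.2634]
```

View pics/w1.png

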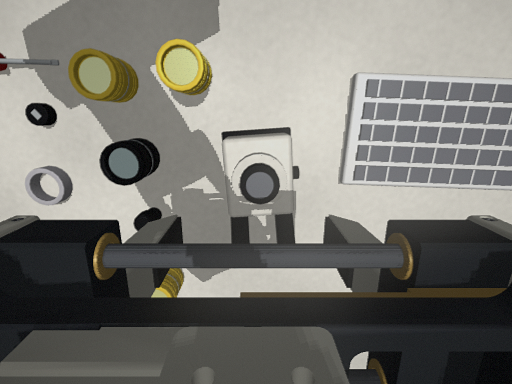

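The wrist view shows the cap's grey disc at about (260,183), the lens socket at (124,160), the ring at (47,185). I'll fit those.

```bash
cat >> h.py <<'E'
def comp(im,u,v,lo,hi,show=True):
    "component of the grey-level range around a seed: bbox, min circle, ellipse"
    g=cv2.cvtColor(im,cv2.COLOR_BGR2GRAY); m=cv2.inRange(g,lo,hi)
    n,l,st,ce=cv2.connectedComponentsWithStats(m); k=l[v,u]
    c=max(cv2.findContours((l==k).astype('u1'),cv2.RETR_EXTERNAL,cv2.CHAIN_APPROX_NONE)[0],key=len)
    return dict(seed=int(g[v,u]),k=int(k),bbox=st[k].tolist(),cen=ce[k].round(1),el=cv2.fitEllipse(c) if len(c)>5 else None,c=c,rect=cv2.minAreaRect(c))
E
python3 - <<'E'
from h import *
np.set_printoptions(precision=4,suppress=True)
p=robot.camera_params('wrist');im=cv2.imread('pics/w1.png');g=cv2.cvtColor(im,cv2.COLOR_BGR2GRAY)
print(g[183,225:300:3]);print(g[160,95:160:3]);print(g[185,20:80:3])
for n,u,v,lo,hi,z in[('capdisc',260,183,60,140,.088),('lenssock',124,160,60,150,.06)]:
    d=comp(im,u,v,lo,hi);print(n,d['seed'],d['bbox'],d['cen'],d['el'],plane(p,*d['el'][0],z))
E
```

```text
[116 126 114 207 208  65  49 105 116 115 116 115 116 117 118 118  91  60
 113 207 205 211 186 203 202]
[197 203  16   5   7 120 113 113 114 114 115 113 115 116  69  17   4  11
  14  74   3   7]
[199 200 162 140  69  66  69 193 199 203 203 203 207 168 161  73  70  63
 206 203]
capdisc 117 [246, 166, 33, 33, 665] [260.4 184.4] ((261.194580078125, 183.5074920654297), (26.308237075805664, 33.83078384399414), 49.47755432128906) [0.4908 0.3001 0.088 ]
lenssock 116 [109, 148, 30, 31, 727] [123.3 163.1] ((123.2761001586914, 163.03021240234375), (27.0489444732666, 32.30819320678711), 139.5104217529297) [0.4645 0.1311 0.06  ]
```

Run:
```python
from h import *
np.set_printoptions(precision=4,suppress=True)
s=robot.observe();print(s['tool_pos'],s['tool_rot'],s['qvel'])
p,im=shot('wrist','w2.png')
for n,u,v,z in[('cap',243,183,.088),('lens',104,160,.066)]:
    g=cv2.cvtColor(im,cv2.COLOR_BGR2GRAY)
d=comp(im,260,183,85,140);print(d['bbox'],d['cen'],plane(p,*d['cen'],.088))
T=robot.camera_params('top');t=cv2.imread('pics/top0.png');S=robot.camera_params('side');sd=cv2.imread('pics/side0.png')
d=comp(t,131,218,45,95);print(d['seed'],d['bbox'],d['cen'],plane(T,*d['cen'],.088))
d=comp(t,201,224,55,95);print('lens',d['seed'],d['bbox'],d['cen'],plane(T,*d['cen'],.057))
```

```text
[0.485  0.2911 0.2369] [-3.1409 -0.0005  3.0985] [ 0.0692 -0.0279  0.0422  0.0252  0.0098  0.028 ]
[244, 175, 28, 24, 536] [257.6 186.7] [0.4944 0.2958 0.088 ]
72 [123, 211, 13, 13, 136] [129.1 217.2] [0.4931 0.2966 0.088 ]
lens 79 [192, 217, 16, 15, 182] [199.5 224.2] [0.4655 0.1297 0.057 ]
```

Emit:
jog_arm --deltas '[0.075,0.05,-0.35,0,0,0.027,0.075,0.05,-0.7,0,0,0.027,0.075,0.05,-0.9,0,0,0.027,0.075,0.05,-1,0,0,0.027]'

```text
time: 1.42
tool_pos: [0.4872, 0.2991, 0.1346]
tool_rot: [-3.14, -0.006, -3.135]
contact_force: [-0.0, -0.1, -0.5]
opening: 0.0918
```

Emit:
jog_arm --deltas '[0,0,-0.25,0,0,0,0,0,-0.45,0,0,0,0,0,-0.53,0,0,0,0,0,-0.53,0,0,0]'

```text
time: 1.75
tool_pos: [0.4887, 0.299, 0.0836]
tool_rot: [-3.141, -0.003, -3.136]
contact_force: [-0.3, -0.4, 0.3]
opening: 0.0921
```

Emit:
jog_arm --deltas '[0,0,0,0,0,0,0,0,0,0,0,0,0,0,0,0,0,0,0,0,0,0,0,0,0,0,0,0,0,0]' --claw 0.3 --newtons 12

```text
time: 2.17
tool_pos: [0.4906, 0.2988, 0.0856]
tool_rot: [3.141, 0.001, -3.137]
contact_force: [0.4, 0.7, -0.6]
opening: 0.0631
```

Emit:
jog_arm --deltas '[0,0,0,0,0,0,0,0,0,0,0,0,0,0,0,0,0,0,0,0,0,0,0,0,0,0,0,0,0,0]' --claw 0.3

```text
time: 2.58
tool_pos: [0.4903, 0.2985, 0.0849]
tool_rot: [3.142, 0.0, -3.137]
contact_force: [-0.2, -1.1, 1.6]
opening: 0.0467
```

Emit:
jog_arm --deltas '[0,0,0.1,0,0,0,0,0,0.3,0,0,0,0,0,0.6,0,0,0,0,0,0.8,0,0,0,0,0,0.8,0,0,0]'

```text
time: 3.0
tool_pos: [0.4924, 0.2997, 0.17]
tool_rot: [3.138, 0.008, -3.137]
contact_force: [0.6, 1.0, -0.2]
opening: 0.0464
```

Emit:
jog_arm --deltas '[0,-0.2,0,0,0,0,0,-0.5,0,0,0,0,0,-0.8,0,0,0,0,0,-1,0,0,0,0]'

```text
time: 3.33
tool_pos: [0.4895, 0.1967, 0.1644]
tool_rot: [-3.141, -0.001, -3.137]
contact_force: [0.7, -0.5, 0.4]
opening: 0.046
```

Emit:
jog_arm --deltas '[0,-0.3,0,0,0,0,0,-0.6,0,0,0,0,0,-0.9,0,0,0,0,0,-1,0,0,0,0]'

```text
time: 3.67
tool_pos: [0.4897, 0.0955, 0.1644]
tool_rot: [-3.141, -0.001, -3.139]
contact_force: [-0.3, -0.3, -1.1]
opening: 0.0463
```

Emit:
jog_arm --deltas '[0,-0.3,0,0,0,0,0,-0.6,0,0,0,0,0,-0.9,0,0,0,0,0,-1,0,0,0,0]'

```text
time: 4.0
tool_pos: [0.4901, -0.004, 0.1646]
tool_rot: [-3.141, -0.0, -3.139]
contact_force: [0.1, -0.4, -0.5]
opening: 0.0463
```

Emit:
jog_arm --deltas '[0,-0.3,0,0,0,0,0,-0.6,0,0,0,0,0,-0.9,0,0,0,0,0,-1,0,0,0,0]'

```text
time: 4.33
tool_pos: [0.4904, -0.1038, 0.1646]
tool_rot: [-3.141, 0.0, -3.139]
contact_force: [-0.5, -1.1, -1.0]
opening: 0.0462
```

Emit:
jog_arm --deltas '[0,-0.3,0,0,0,0,0,-0.6,0,0,0,0,0,-0.9,0,0,0,0,0,-1,0,0,0,0]'

```text
time: 4.67
tool_pos: [0.4906, -0.2037, 0.1646]
tool_rot: [-3.141, 0.0, -3.139]
contact_force: [-0.4, 0.9, 0.8]
opening: 0.0464
```

Emit:
jog_arm --deltas '[0,-0.3,0,0,0,0,0,-0.6,0,0,0,0,0,-0.66,0,0,0,0,0,-0.66,0,0,0,0]'

```text
time: 5.0
tool_pos: [0.4903, -0.2678, 0.1643]
tool_rot: [3.141, -0.0, -3.139]
contact_force: [-0.1, -0.0, -1.1]
opening: 0.046
```

Run:
```python
from h import *
np.set_printoptions(precision=4,suppress=True)
for i in range(3): robot.read_camera('wrist')
s=robot.observe();print(s['time'],s['tool_pos'],s['tool_rot'],s['opening'],s['qpos'])
p,im=shot('wrist','w3.png');p,im=shot('top','t3.png')
im=cv2.resize(im[150:280,100:400],None,fx=2.6,fy=2.6);cv2.imwrite('pics/t3c.png',im)
```

```text
5.15 [ 0.4903 -0.2655  0.1645] [ 3.1401 -0.0007 -3.1363] 0.04637127448923976 [-0.6343  0.4685  1.5399  0.0009  1.1346 -2.2107]
```

View pics/w3.png

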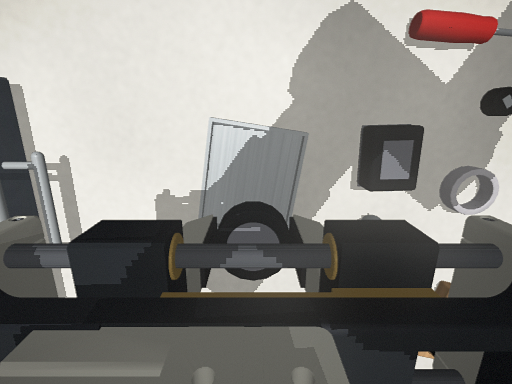

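The cap is held level at (253,240). The tray's near corners are at (210,119) and (307,131). Checking the tray centre and measuring the camera box and ring from this view too.

Run:
```python
from h import *
np.set_printoptions(precision=4,suppress=True)
p=robot.camera_params('wrist');im=cv2.imread('pics/w3.png')
a=plane(p,210,119,.016);b=plane(p,307,131,.016);d=(b-a)/np.linalg.norm(b-a);n=np.array([-d[1],d[0],0]);n*=np.sign(n[0])
print(a,b,np.linalg.norm(b-a),d,'tray c',(a+b)/2+n*.065)
g=cv2.cvtColor(im,cv2.COLOR_BGR2GRAY)
d=comp(im,395,160,90,150);print('campatch',d['seed'],d['bbox'],d['cen'],d['rect'],plane(p,*d['rect'][0],.042))
q=cv2.boxPoints(d['rect']);print([plane(p,*x,.042)[:2] for x in q])
T=robot.camera_params('top');t=cv2.imread('pics/top0.png')
d=comp(t,297,218,0,60);print('cam',d['bbox'],[plane(T,*x,.042)[:2] for x in cv2.boxPoints(d['rect'])],plane(T,*d['rect'][0],.03))
print(g[190,435:505:2], plane(p,470,190,.01))
```

```text
[ 0.424  -0.3127  0.016 ] [ 0.4361 -0.207   0.016 ] 0.10632712450607348 [0.114  0.9935 0.    ] tray c [ 0.4946 -0.2672  0.016 ]
campatch 132 [380, 150, 31, 30, 586] [392.4 167.5] ((395.1917724609375, 165.6781005859375), (28.47426414489746, 29.678138732910156), 6.009005546569824) [ 0.4693 -0.119   0.042 ]
[array([ 0.4834, -0.1334]), array([ 0.4526, -0.1343]), array([ 0.4555, -0.105 ]), array([ 0.4865, -0.1032])]
cam [0, 0, 512, 384, 186476] [array([0.1339, 0.6218]), array([1.17  , 0.6619]), array([ 1.0399, -0.8053]), array([ 0.0246, -0.576 ])] [ 0.5432 -0.0189  0.03  ]
[154 154 119  93  95  95  94  95 107 131 131 143 154 151 226 232 229 227
 227 226 233 151  94  89  93  93  93  91  90 182 195 194 223 226 225] [ 0.5039 -0.0084  0.01  ]
```

Emit:
jog_arm --deltas '[0,0,-0.3,0,0,0,0,0,-0.6,0,0,0,0,0,-0.9,0,0,0,0,0,-1,0,0,0]'

```text
time: 5.58
tool_pos: [0.4884, -0.2649, 0.0612]
tool_rot: [3.137, -0.005, -3.136]
contact_force: [-1.6, 0.4, -1.4]
opening: 0.046
```

Emit:
jog_arm --deltas '[0,0,-0.15,0,0,0,0,0,-0.3,0,0,0,0,0,-0.4,0,0,0,0,0,-0.43,0,0,0,0,0,-0.43,0,0,0]'

```text
time: 6.0
tool_pos: [0.4902, -0.267, 0.0217]
tool_rot: [3.141, -0.001, -3.137]
contact_force: [-0.4, 0.6, 0.2]
opening: 0.0463
```

Emit:
jog_arm --deltas '[0,0,-0.01,0,0,0,0,0,-0.02,0,0,0,0,0,-0.02,0,0,0]'

```text
time: 6.25
tool_pos: [0.4906, -0.2676, 0.0205]
tool_rot: [-3.141, 0.001, -3.137]
contact_force: [-0.6, -0.5, -0.7]
opening: 0.0462
```

Emit:
jog_arm --deltas '[0,0,0,0,0,0,0,0,0,0,0,0,0,0,0,0,0,0,0,0,0,0,0,0]' --claw 0.62

```text
time: 6.58
tool_pos: [0.4902, -0.2675, 0.0199]
tool_rot: [-3.142, 0.0, -3.137]
contact_force: [1.0, 0.8, 0.9]
opening: 0.0568
```

Emit:
jog_arm --deltas '[0,0,0.1,0,0,0,0,0,0.3,0,0,0,0,0,0.6,0,0,0,0,0,0.9,0,0,0,0,0,1,0,0,0]'

```text
time: 7.0
tool_pos: [0.4919, -0.2686, 0.1247]
tool_rot: [-3.137, 0.006, -3.137]
contact_force: [0.4, 0.4, -0.0]
opening: 0.0572
```

Emit:
jog_arm --deltas '[0,0.3,0.1,0,0,0,0,0.6,0.2,0,0,0,0,0.9,0.4,0,0,0,0,1,0.5,0,0,0]' --claw 1

```text
time: 7.33
tool_pos: [0.49, -0.1643, 0.1716]
tool_rot: [3.141, 0.001, -3.135]
contact_force: [0.4, 0.1, 0.8]
opening: 0.0793
```

Emit:
jog_arm --deltas '[0,0.3,0,0,0,0,0,0.6,0,0,0,0,0.05,0.9,0,0,0,0,0.1,1,0,0,0,0,0.1,1,0,0,0,0]'

```text
time: 7.75
tool_pos: [0.5009, -0.0657, 0.1701]
tool_rot: [3.142, 0.001, -3.134]
contact_force: [0.3, 0.4, 0.4]
opening: 0.0917
```

Run:
```python
from h import *
np.set_printoptions(precision=4,suppress=True)
for i in range(4): robot.read_camera('side')
s=robot.observe();print(s['time'],s['tool_pos'],s['tool_rot'])
p,im=shot('wrist','w4.png')
```

```text
7.95 [ 0.5002 -0.0687  0.1696] [-3.1412 -0.0002 -3.1382]
```

View pics/w4.png

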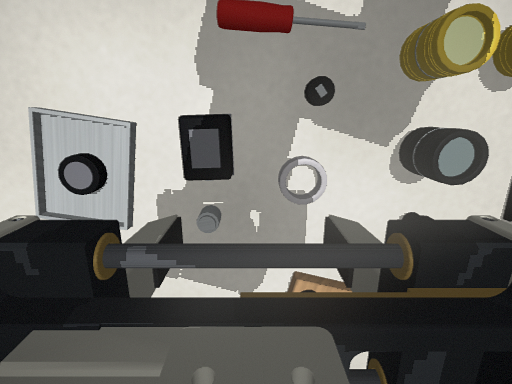

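The cap lies flat in the tray at (83,174). The ring is at (303,180), the camera patch at (206,148) and the lens socket at (457,157).

Run:
```python
from h import *
np.set_printoptions(precision=4,suppress=True)
p=robot.camera_params('wrist');im=cv2.imread('pics/w4.png')
g=cv2.cvtColor(im,cv2.COLOR_BGR2GRAY)
print(g[148:212,303][::2]);print(g[180,270:336:2])
for z in(0,.02):
  print(z,proj(p,[.5,-.01,z]), [proj(p,[.5+dx,-.01+dy,z]).round(1).tolist() for dx,dy in((-.028,0),(.028,0),(-.0205,0),(.0205,0),(0,.028),(0,-.028))])
d=comp(im,206,148,85,150);q=cv2.boxPoints(d['rect']);print(d['bbox'],d['rect'],plane(p,*d['rect'][0],.042))
d=comp(im,190,130,0,50);print(d['bbox'],d['rect'],plane(p,*d['rect'][0],.03))
```

```text
[223 224 224 228 117 155 220 199 143 224 223 224 225 224 225 226 225 223
 223 224 225 147 148 115 101 100 130 126 133 148 148 150]
[147 144 148 148 100 118 126 123 142 216 226 225 224 224 224 225 225 226
 225 224 221 222 229 149  98  94 190 196 188 223 222 223 222]
0 [301.1364 175.0636] [[302.3, 152.2], [300.0, 196.9], [302.0, 158.4], [300.3, 191.2], [324.0, 175.1], [278.3, 175.0]]
0.02 [304.1908 178.8425] [[305.5, 154.6], [302.9, 202.0], [305.2, 161.2], [303.2, 195.9], [328.5, 178.9], [279.9, 178.8]]
[0, 0, 512, 384, 133121] ((255.5, 191.5), (383.0, 511.0), 90.0) [ 0.509  -0.0662  0.042 ]
[0, 0, 512, 384, 150055] ((255.49996948242188, 148.99996948242188), (510.99993896484375, 297.99993896484375), 0.0) [ 0.4647 -0.0663  0.03  ]
```

Emit:
jog_arm --deltas '[0.02,0.3,-0.2,0,0,0,0.02,0.57,-0.5,0,0,0,0.02,0.57,-0.5,0,0,0,0.02,0.57,-0.5,0,0,0,0.02,0.57,-0.5,0,0,0]' --claw 0.8

```text
time: 8.42
tool_pos: [0.5027, -0.0114, 0.12]
tool_rot: [-3.141, 0.001, -3.138]
contact_force: [0.1, -0.2, 0.4]
opening: 0.0738
```

Run:
```python
from h import *
np.set_printoptions(precision=4,suppress=True)
for i in range(3): robot.read_camera('side')
s=robot.observe();print(s['time'],s['tool_pos'],s['tool_rot'])
p,im=shot('wrist','w5.png');X=np.array([.5025,-.0115,.02])
for z,c,r in((.02,(0,0,255),.028),(.02,(0,255,0),.0205)):
    pts=np.array([proj(p,[X[0]+r*np.cos(t),X[1]+r*np.sin(t),z]) for t in np.linspace(0,6.283,60)])
    cv2.polylines(im,[pts.round().astype(int)],True,c,1)
cv2.imwrite('pics/w5c.png',cv2.resize(im[110:270,160:350],None,fx=3,fy=3,interpolation=0))
```

```text
8.5667 [ 0.503  -0.0116  0.1207] [-3.1411  0.0022 -3.1386]
```

View pics/w5c.png

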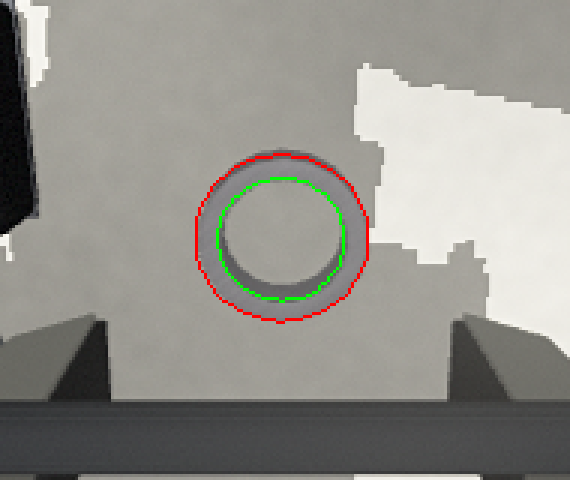

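The drawn circles match the ring (centre at crop (281,238)). Descend and grip.

Emit:
jog_arm --deltas '[0,0,-0.35,0,0,0,0,0,-0.7,0,0,0,0,0,-0.9,0,0,0,0,0,-1,0,0,0,0,0,-1,0,0,0]'

```text
time: 9.03
tool_pos: [0.5013, -0.0107, 0.0183]
tool_rot: [3.141, -0.003, -3.138]
contact_force: [-0.7, 0.2, -0.4]
opening: 0.0737
```

Emit:
jog_arm --deltas '[0,0,-0.04,0,0,0,0,0,-0.065,0,0,0,0,0,-0.065,0,0,0]'

```text
time: 9.28
tool_pos: [0.5029, -0.0106, 0.0141]
tool_rot: [-3.141, 0.002, -3.137]
contact_force: [-0.8, -0.4, -0.1]
opening: 0.0737
```

Emit:
jog_arm --deltas '[0,0,0,0,0,0,0,0,0,0,0,0,0,0,0,0,0,0,0,0,0,0,0,0,0,0,0,0,0,0]' --claw 0.4 --newtons 15

```text
time: 9.7
tool_pos: [0.5026, -0.0104, 0.0138]
tool_rot: [-3.142, 0.001, -3.137]
contact_force: [0.1, 0.7, 4.9]
opening: 0.056
```

Emit:
jog_arm --deltas '[0,0,0.1,0,0,0,0,0,0.3,0,0,0,0,0,0.6,0,0,0,0,0,0.9,0,0,0,0,0,1,0,0,0]'

```text
time: 10.12
tool_pos: [0.5039, -0.0106, 0.1174]
tool_rot: [-3.141, 0.006, -3.137]
contact_force: [1.2, -0.9, -0.1]
opening: 0.0565
```

Emit:
jog_arm --deltas '[0,0.1,0.1,0,0,0,0,0.3,0.3,0,0,0,0,0.6,0.5,0,0,0,0,0.9,0.5,0,0,0,0,1,0.5,0,0,0]'

```text
time: 10.53
tool_pos: [0.5017, 0.0932, 0.1637]
tool_rot: [3.14, 0.001, -3.135]
contact_force: [-0.7, 0.8, -1.1]
opening: 0.0562
```

Emit:
jog_arm --deltas '[0,0.3,0,0,0,0,0,0.6,0,0,0,0,0,0.9,0,0,0,0,0,1,0,0,0,0]'

```text
time: 10.87
tool_pos: [0.5009, 0.1929, 0.162]
tool_rot: [3.141, -0.002, -3.135]
contact_force: [-0.2, 0.0, -0.8]
opening: 0.0564
```

Emit:
jog_arm --deltas '[0,0.3,0,0,0,0,0,0.6,0,0,0,0,0,0.8,0,0,0,0,0,0.87,0,0,0,0,0,0.87,0,0,0,0]'

```text
time: 11.28
tool_pos: [0.5014, 0.2775, 0.1621]
tool_rot: [-3.141, -0.002, -3.135]
contact_force: [-0.7, 0.1, -1.1]
opening: 0.0562
```

Run:
```python
from h import *
np.set_printoptions(precision=4,suppress=True)
for i in range(4): robot.read_camera('side')
s=robot.observe();print(s['time'],s['tool_pos'],s['tool_rot'],s['opening'])
p,im=shot('wrist','w6.png')
def circ(x,y,z,r,c):
    pts=np.array([proj(p,[x+r*np.cos(t),y+r*np.sin(t),z]) for t in np.linspace(0,6.283,60)])
    cv2.polylines(im,[pts.round().astype(int)],True,c,1)
for r,z,c in((.018,.078,(0,0,255)),(.034,.07,(0,255,0))): circ(.4935,.2962,z,r,c)
cv2.imwrite('pics/w6c.png',cv2.resize(im[120:300,150:360],None,fx=3,fy=3,interpolation=0))
p,im=shot('top','t6.png')
for r,z,c in((.018,.078,(0,0,255)),(.034,.07,(0,255,0))): circ(.4935,.2962,z,r,c)
cv2.imwrite('pics/t6c.png',cv2.resize(im[170:260,90:230],None,fx=5,fy=5,interpolation=0))
```

```text
11.4833 [0.5021 0.2752 0.1629] [-3.1409 -0.0008 -3.1383] 0.05619823650554319
```

View pics/w6c.png

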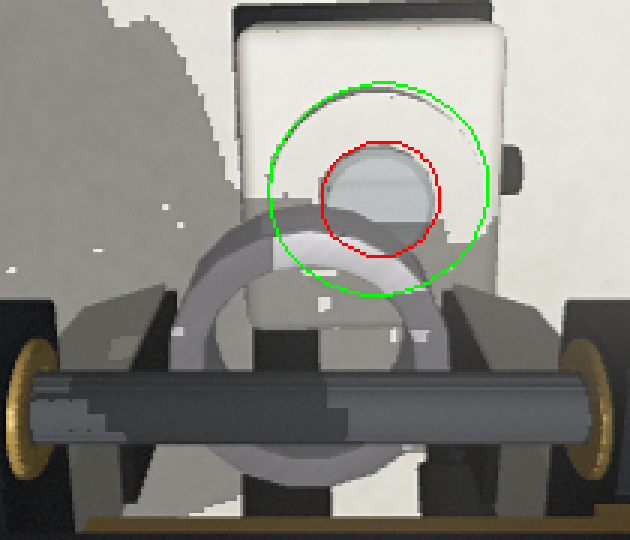

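The spigot matches the expected position within about 1 mm: its visible top spans x 327-433 and starts at y 146 in the crop, drawn over the circle. Align and lower.

Emit:
jog_arm --deltas '[-0.04,0.1,0,0,0,0,-0.08,0.21,0,0,0,0,-0.08,0.21,-0.1,0,0,0,-0.08,0.21,-0.3,0,0,0,-0.08,0.21,-0.5,0,0,0]'

```text
time: 12.0
tool_pos: [0.4941, 0.2984, 0.1127]
tool_rot: [3.141, 0.002, -3.136]
contact_force: [0.1, 0.2, -1.2]
opening: 0.0563
```

Emit:
jog_arm --deltas '[0,0,-0.1,0,0,0,0,0,-0.15,0,0,0,0,0,-0.2,0,0,0,0,0,-0.2,0,0,0,0,0,-0.2,0,0,0]'

```text
time: 12.42
tool_pos: [0.4945, 0.2978, 0.0937]
tool_rot: [3.141, 0.001, -3.137]
contact_force: [-0.2, -0.0, 0.6]
opening: 0.0564
```

Emit:
jog_arm --deltas '[0,-0.015,0,0,0,0,0,-0.015,-0.03,0,0,0,0,-0.015,-0.06,0,0,0,0,-0.015,-0.085,0,0,0,0,-0.015,-0.085,0,0,0]'

```text
time: 12.83
tool_pos: [0.4939, 0.2959, 0.0842]
tool_rot: [-3.141, -0.001, -3.137]
contact_force: [-0.2, 0.2, -1.1]
opening: 0.0564
```

Emit:
jog_arm --deltas '[0,0,-0.01,0,0,0,0,0,-0.02,0,0,0,0,0,-0.02,0,0,0]'

```text
time: 13.08
tool_pos: [0.4942, 0.2961, 0.0837]
tool_rot: [3.141, 0.0, -3.137]
contact_force: [-2.0, -1.6, 6.6]
opening: 0.0565
```

Contact came at the expected height, so I release, rise and go above the lens.

Emit:
jog_arm --deltas '[0,0,0,0,0,0,0,0,0,0,0,0,0,0,0,0,0,0,0,0,0,0,0,0]' --claw 0.85

```text
time: 13.42
tool_pos: [0.4942, 0.2961, 0.0826]
tool_rot: [3.142, 0.0, -3.137]
contact_force: [0.1, 0.1, -0.6]
opening: 0.0764
```

Emit:
jog_arm --deltas '[0,0,0.1,0,0,0,0,0,0.3,0,0,0,0,0,0.6,0,0,0,0,0,0.9,0,0,0,0,0,1,0,0,0]'

```text
time: 13.83
tool_pos: [0.4959, 0.2969, 0.1879]
tool_rot: [3.139, 0.007, -3.137]
contact_force: [0.7, 0.3, 0.4]
opening: 0.0782
```

Emit:
jog_arm --deltas '[-0.1,-0.3,0,0,0,0,-0.2,-0.6,0,0,0,0,-0.29,-0.9,0,0,0,0,-0.29,-1,0,0,0,0]' --claw 1

```text
time: 14.17
tool_pos: [0.4633, 0.1933, 0.1828]
tool_rot: [-3.14, -0.002, -3.138]
contact_force: [0.9, -0.2, 0.2]
opening: 0.0915
```

Emit:
jog_arm --deltas '[0,-0.3,0,0,0,0,0,-0.5,0,0,0,0,0,-0.65,0,0,0,0,0,-0.65,0,0,0,0,0,-0.65,0,0,0,0]'

```text
time: 14.58
tool_pos: [0.4655, 0.1309, 0.1829]
tool_rot: [3.141, 0.0, -3.139]
contact_force: [-0.1, -0.5, -0.8]
opening: 0.0918
```

```bash
cat >> h.py <<'E'
def circ(p,im,x,y,z,r,c):
    pts=np.array([proj(p,[x+r*np.cos(t),y+r*np.sin(t),z]) for t in np.linspace(0,6.283,60)])
    cv2.polylines(im,[pts.round().astype(int)],True,c,1)
E
python3 - <<'E'
from h import *
np.set_printoptions(precision=4,suppress=True)
for i in range(4): robot.read_camera('side')
s=robot.observe();print(s['time'],s['tool_pos'],s['tool_rot'])
p,im=shot('wrist','w7.png')
circ(p,im,.4645,.1297,.066,.027,(0,0,255));circ(p,im,.4645,.1297,.066,.0205,(0,255,0))
circ(p,im,.494,.296,.09,.028,(0,0,255));circ(p,im,.494,.296,.09,.0205,(0,255,0))
a=cv2.resize(im[90:260,170:480],None,fx=2.5,fy=2.5,interpolation=0)
cv2.imwrite('pics/w7c.png',a)
E
```

```text
14.7833 [0.4652 0.132  0.1827] [ 3.1413  0.     -3.1361]
```

View pics/w7c.png

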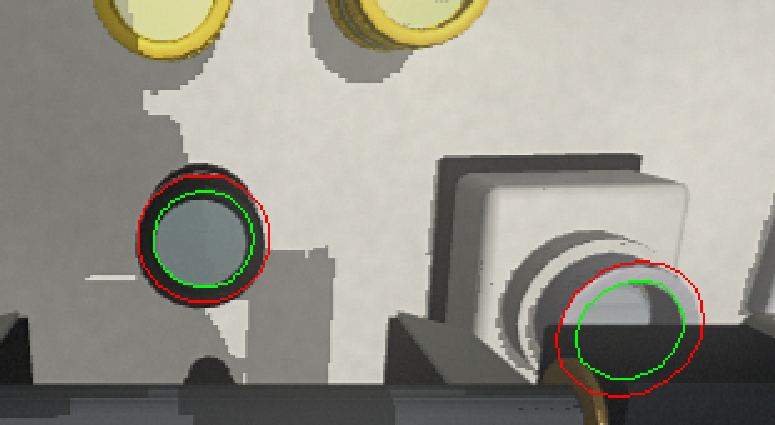

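The lens outline (x 136-263, bottom 307) sits about 1.3 mm off my circle. That puts the lens at (0.466, 0.1285). The ring lies on the pedestal around the spigot.

Emit:
jog_arm --deltas '[0.01,-0.03,-0.35,0,0,0,0.01,-0.03,-0.7,0,0,0,0.01,-0.03,-0.9,0,0,0,0.01,-0.03,-1,0,0,0,0.01,-0.03,-1,0,0,0]'

```text
time: 15.25
tool_pos: [0.4645, 0.1285, 0.0803]
tool_rot: [-3.141, -0.005, -3.136]
contact_force: [-0.1, -0.7, -0.1]
opening: 0.092
```

Emit:
jog_arm --deltas '[0,0,-0.25,0,0,0,0,0,-0.4,0,0,0,0,0,-0.52,0,0,0,0,0,-0.58,0,0,0,0,0,-0.58,0,0,0]' --claw 0.75

```text
time: 15.67
tool_pos: [0.466, 0.1284, 0.0244]
tool_rot: [3.142, -0.001, -3.137]
contact_force: [-0.5, 0.6, 1.4]
opening: 0.0696
```

Run:
```python
from h import *
np.set_printoptions(precision=4,suppress=True)
for i in range(2): robot.read_camera('side')
s=robot.observe();print(s['time'],s['tool_pos'],s['tool_rot'],s['contact_force'],s['opening'])
p,im=shot('wrist','w8.png')
circ(p,im,.466,.1285,.066,.027,(0,0,255));circ(p,im,s['tool_pos'][0],s['tool_pos'][1],.066,.027,(0,255,0))
cv2.imwrite('pics/w8c.png',cv2.resize(im[90:290,130:380],None,fx=2.5,fy=2.5,interpolation=0))
```

```text
15.7667 [0.4668 0.1284 0.0255] [ 3.1414  0.0012 -3.1369] [-0.3361 -0.2327 -0.7612] 0.06919101186209745
```

View pics/w8c.png

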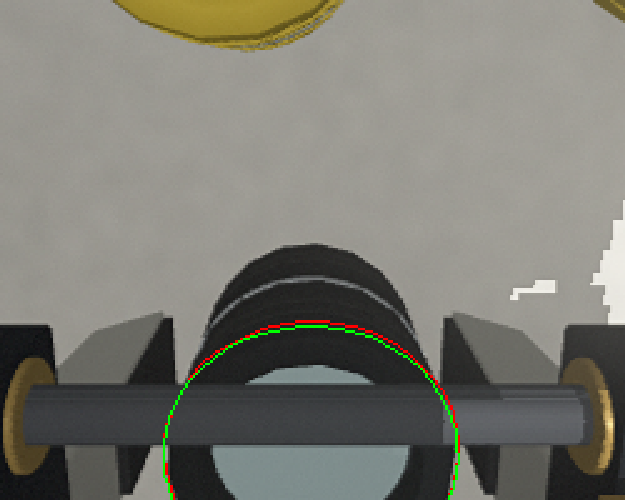

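The lens is centred between the fingers (crop (310,450)). Grip, lift and carry.

Emit:
jog_arm --deltas '[0,0,0,0,0,0,0,0,0,0,0,0,0,0,0,0,0,0,0,0,0,0,0,0,0,0,0,0,0,0]' --claw 0.4 --newtons 22

```text
time: 16.23
tool_pos: [0.4666, 0.1282, 0.0253]
tool_rot: [3.141, 0.001, -3.137]
contact_force: [-0.3, 1.1, 4.2]
opening: 0.0537
```

Emit:
jog_arm --deltas '[0,0,0.05,0,0,0,0,0,0.2,0,0,0,0,0,0.5,0,0,0,0,0,0.8,0,0,0,0,0,1,0,0,0]'

```text
time: 16.65
tool_pos: [0.4665, 0.1281, 0.127]
tool_rot: [3.141, 0.001, -3.137]
contact_force: [0.9, 0.4, -1.2]
opening: 0.0539
```

Emit:
jog_arm --deltas '[0.05,0.15,0.2,0,0,0,0.1,0.35,0.4,0,0,0,0.2,0.6,0.45,0,0,0,0.28,0.8,0.45,0,0,0,0.28,1,0.45,0,0,0]'

```text
time: 17.07
tool_pos: [0.4953, 0.2291, 0.1704]
tool_rot: [3.141, 0.002, -3.138]
contact_force: [-0.3, 0.0, -1.6]
opening: 0.0539
```

Emit:
jog_arm --deltas '[0,0.2,0,0,0,0,0,0.4,0,0,0,0,0,0.6,0,0,0,0,0,0.67,0,0,0,0,0,0.67,0,0,0,0]'

```text
time: 17.48
tool_pos: [0.4936, 0.2963, 0.1693]
tool_rot: [-3.141, -0.001, -3.135]
contact_force: [-0.2, -0.5, -2.5]
opening: 0.0535
```

Run:
```python
from h import *
np.set_printoptions(precision=4,suppress=True)
for i in range(3): robot.read_camera('side')
s=robot.observe();print(s['time'],s['tool_pos'],s['tool_rot'],s['contact_force'],s['opening'])
p,im=shot('side','s9.png')
circ(p,im,.494,.296,.09,.028,(0,0,255))
a=cv2.resize(im[50:200,100:250],None,fx=4,fy=4,interpolation=0)
p,im=shot('wrist','w9.png')
circ(p,im,.494,.296,.09,.028,(0,0,255)) 
cv2.imwrite('pics/w9c.png',np.hstack([a,cv2.resize(im[90:290,200:310],None,fx=3,fy=3,interpolation=0)])[:, :800])
```

```text
17.6333 [0.494  0.2941 0.1695] [-3.1408 -0.0008 -3.1374] [ 0.2369 -0.5837 -2.7444] 0.05392442530907856
```

View pics/w9c.png

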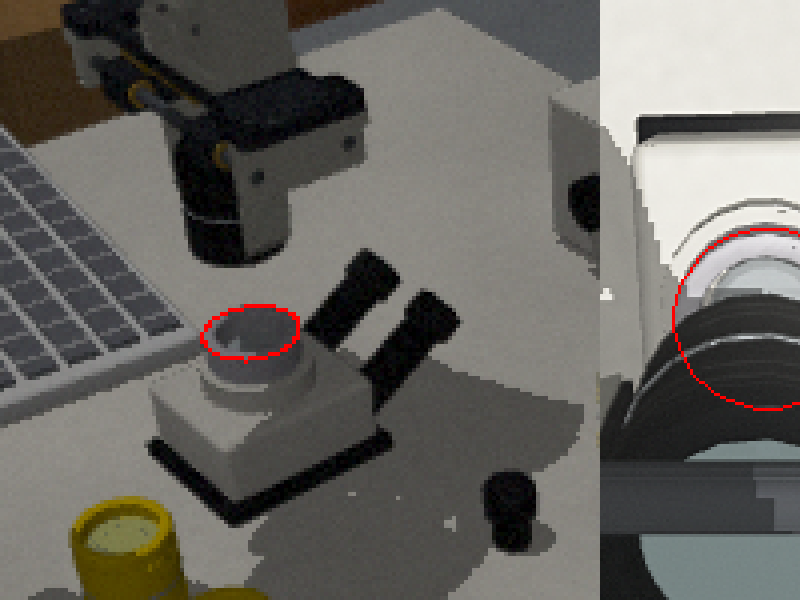

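The ring is seated with its rim on the drawn circle at (250,332), and the lens hangs upright above it.

Emit:
jog_arm --deltas '[0,0.01,-0.05,0,0,0,0,0.01,-0.2,0,0,0,0,0.01,-0.35,0,0,0,0,0.01,-0.44,0,0,0,0,0.01,-0.44,0,0,0]'

```text
time: 18.15
tool_pos: [0.493, 0.2951, 0.1235]
tool_rot: [-3.14, -0.004, -3.138]
contact_force: [-0.9, -0.5, -1.1]
opening: 0.0535
```

Emit:
jog_arm --deltas '[0,0,0,0,0,0,0,0,-0.01,0,0,0,0,0,-0.03,0,0,0,0,0,-0.05,0,0,0,0,0,-0.05,0,0,0]'

```text
time: 18.57
tool_pos: [0.4941, 0.2961, 0.1207]
tool_rot: [3.141, 0.0, -3.137]
contact_force: [-0.7, -0.4, -1.8]
opening: 0.054
```

Emit:
jog_arm --deltas '[0,0,-0.015,0,0,0,0,0,-0.03,0,0,0,0,0,-0.045,0,0,0,0,0,-0.06,0,0,0,0,0,-0.06,0,0,0]'

```text
time: 18.98
tool_pos: [0.494, 0.296, 0.1143]
tool_rot: [-3.141, -0.001, -3.137]
contact_force: [-0.5, 0.2, -1.3]
opening: 0.0539
```

Emit:
jog_arm --deltas '[0,0,-0.01,0,0,0,0,0,-0.02,0,0,0,0,0,-0.03,0,0,0,0,0,-0.035,0,0,0,0,0,-0.035,0,0,0]'

```text
time: 19.4
tool_pos: [0.4941, 0.2961, 0.1111]
tool_rot: [-3.142, -0.0, -3.137]
contact_force: [-0.3, -0.1, -1.7]
opening: 0.0535
```

Emit:
jog_arm --deltas '[0,0,-0.005,0,0,0,0,0,-0.01,0,0,0,0,0,-0.01,0,0,0]'

```text
time: 19.65
tool_pos: [0.4941, 0.2961, 0.1101]
tool_rot: [3.142, -0.0, -3.137]
contact_force: [-1.4, 0.1, -2.4]
opening: 0.0539
```

Emit:
jog_arm --deltas '[0,0,-0.005,0,0,0,0,0,-0.01,0,0,0,0,0,-0.01,0,0,0]'

```text
time: 19.9
tool_pos: [0.4942, 0.2961, 0.1094]
tool_rot: [3.141, 0.0, -3.137]
contact_force: [-0.1, -0.4, -0.9]
opening: 0.0536
```

Emit:
jog_arm --deltas '[0,0,-0.005,0,0,0,0,0,-0.01,0,0,0,0,0,-0.01,0,0,0]'

```text
time: 20.15
tool_pos: [0.4943, 0.2961, 0.1093]
tool_rot: [3.141, 0.001, -3.137]
contact_force: [-2.3, -1.0, 6.3]
opening: 0.0537
```

Contact at the home height. Release, rise, and move toward the camera.

Emit:
jog_arm --deltas '[0,0,0,0,0,0,0,0,0,0,0,0,0,0,0,0,0,0,0,0,0,0,0,0,0,0,0,0,0,0]' --claw 0.85

```text
time: 20.57
tool_pos: [0.4942, 0.2961, 0.1081]
tool_rot: [3.142, -0.0, -3.137]
contact_force: [-0.4, 0.0, -0.8]
opening: 0.0772
```

Emit:
jog_arm --deltas '[0,0,0.1,0,0,0,0,0,0.3,0,0,0,0,0,0.6,0,0,0,0,0,0.9,0,0,0,0,0,1,0,0,0]'

```text
time: 20.98
tool_pos: [0.4958, 0.2969, 0.2135]
tool_rot: [3.139, 0.007, -3.137]
contact_force: [1.1, 0.3, 0.8]
opening: 0.0777
```

Emit:
jog_arm --deltas '[0,-0.3,0,0,0,0,-0.1,-0.6,0,0,0,0,-0.27,-0.9,0,0,0,0,-0.27,-1,0,0,0,0]' --claw 1

```text
time: 21.32
tool_pos: [0.4643, 0.1932, 0.2081]
tool_rot: [-3.14, -0.003, -3.138]
contact_force: [1.4, 0.8, 0.2]
opening: 0.0913
```

Emit:
jog_arm --deltas '[0,-0.3,0,0,0,0,0,-0.6,0,0,0,0,0,-0.9,0,0,0,0,0,-1,0,0,0,0]'

```text
time: 21.65
tool_pos: [0.4674, 0.0934, 0.2085]
tool_rot: [-3.141, 0.0, -3.139]
contact_force: [0.1, -0.2, 0.6]
opening: 0.0918
```

Emit:
jog_arm --deltas '[0,-0.3,0,0,0,0,0,-0.6,0,0,0,0,0,-0.9,0,0,0,0,0,-1,0,0,0,0]'

```text
time: 21.98
tool_pos: [0.4676, -0.0064, 0.2084]
tool_rot: [-3.141, 0.001, -3.139]
contact_force: [0.0, -1.0, 0.2]
opening: 0.0917
```

Emit:
jog_arm --deltas '[0,-0.3,-0.1,0,0,0,0,-0.6,-0.3,0,0,0,0,-0.9,-0.5,0,0,0,0,-1,-0.6,0,0,0,0,-1,-0.6,0,0,0]'

```text
time: 22.4
tool_pos: [0.4664, -0.1047, 0.1462]
tool_rot: [3.14, -0.004, -3.14]
contact_force: [-0.8, -0.3, -0.4]
opening: 0.0919
```

Run:
```python
from h import *
np.set_printoptions(precision=4,suppress=True)
for i in range(4): robot.read_camera('side')
s=robot.observe();print(s['time'],s['tool_pos'],s['tool_rot'])
p,im=shot('wrist','w10.png');shot('side','s10.png')
cv2.imwrite('pics/w10c.png',cv2.resize(im[90:260,150:380],None,fx=3,fy=3,interpolation=0))
g=cv2.cvtColor(im,cv2.COLOR_BGR2GRAY);u,v=proj(p,[.466,-.119,.042]).astype(int);print(u,v,g[v,u-50:u+50:4])
```

```text
22.6 [ 0.4679 -0.1026  0.1492] [ 3.1415  0.0014 -3.1359]
236 186 [223 135 141 141 141 144 148  28  32  74  77  78  78  78  78  77  81  41
  39  33 146 144 146 148 147]
```

View pics/w10c.png

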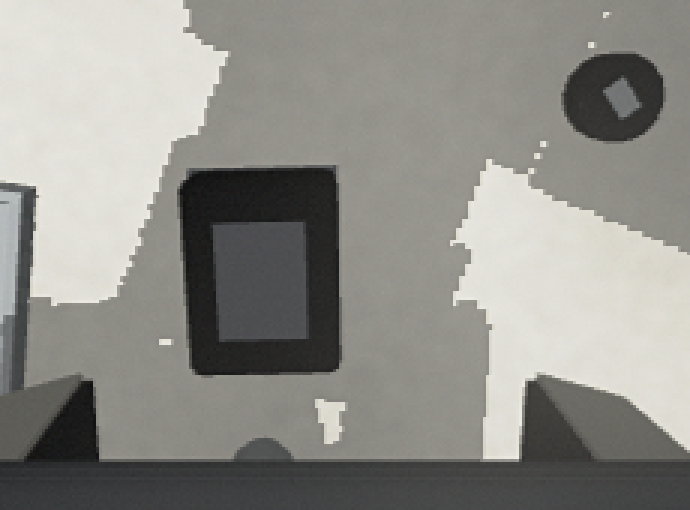

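The camera box top has its patch corners at crop (213,222), (305,222), (309,339), (219,341), about 2-3° tilted; the objective top is just visible at (263,445).

Run:
```python
from h import *
np.set_printoptions(precision=4,suppress=True)
p=robot.camera_params('wrist')
def f(q,z): 
    P=np.array([plane(p,a/3+150-.17,b/3+90-.17,z)[:2] for a,b in q]); return P,P.mean(0),np.degrees(np.arctan2(*(P[3]-P[0])[::-1])),np.degrees(np.arctan2(*(P[2]-P[1])[::-1])),np.linalg.norm(P[3]-P[0]),np.linalg.norm(P[1]-P[0])
print(f([(213,222),(305,222),(309,340),(219,341)],.042)[1:])
print(f([(184,184),(338,177),(342,372),(193,376)],.042))
```

```text
(array([ 0.4633, -0.1189]), np.float64(1.3246138463419932), np.float64(2.170532702943867), np.float64(0.040660872012385725), np.float64(0.029800029477072963))
(array([[ 0.4309, -0.1433],
       [ 0.4284, -0.0941],
       [ 0.4947, -0.0917],
       [ 0.4965, -0.1426]]), array([ 0.4626, -0.118 ]), np.float64(0.5966667417634328), np.float64(2.0697137746756273), np.float64(0.06557272650894036), np.float64(0.049270938196892634))
```

Emit:
jog_arm --deltas '[-0.05,-0.16,-0.2,0,0,0.014,-0.05,-0.16,-0.5,0,0,0.014,-0.05,-0.16,-0.8,0,0,0.014,-0.05,-0.16,-0.9,0,0,0.014,-0.05,-0.16,-0.9,0,0,0.014]'

```text
time: 23.12
tool_pos: [0.461, -0.1185, 0.0565]
tool_rot: [3.14, -0.004, -3.114]
contact_force: [0.6, -0.6, 0.2]
opening: 0.0922
```

Emit:
jog_arm --deltas '[0,0,-0.15,0,0,0,0,0,-0.3,0,0,0,0,0,-0.39,0,0,0,0,0,-0.41,0,0,0,0,0,-0.41,0,0,0]' --claw 0.75

```text
time: 23.53
tool_pos: [0.4625, -0.1197, 0.0176]
tool_rot: [-3.142, 0.0, -3.115]
contact_force: [-0.1, 0.7, -0.3]
opening: 0.0695
```

Emit:
jog_arm --deltas '[0,0,0,0,0,0,0,0,0,0,0,0,0,0,0,0,0,0]'

```text
time: 23.78
tool_pos: [0.4627, -0.1201, 0.018]
tool_rot: [-3.141, 0.001, -3.115]
contact_force: [0.8, -0.1, -0.7]
opening: 0.0688
```

Emit:
jog_arm --deltas '[0,0,0,0,0,0,0,0,0,0,0,0,0,0,0,0,0,0,0,0,0,0,0,0,0,0,0,0,0,0]' --claw 0.4 --newtons 25

```text
time: 24.2
tool_pos: [0.4622, -0.1198, 0.0174]
tool_rot: [3.141, 0.0, -3.115]
contact_force: [-0.4, 1.7, 2.5]
opening: 0.0515
```

Emit:
jog_arm --deltas '[0,0,0.05,0,0,0,0,0,0.2,0,0,0,0,0,0.5,0,0,0,0,0,0.8,0,0,0,0,0,1,0,0,0]'

```text
time: 24.62
tool_pos: [0.4625, -0.1202, 0.1195]
tool_rot: [-3.141, 0.001, -3.115]
contact_force: [1.1, -0.8, -1.6]
opening: 0.052
```

Emit:
jog_arm --deltas '[0,0.1,0.2,0,0,0,0,0.3,0.5,0,0,0,0,0.5,0.8,0,0,0,0,0.8,1,0,0,0,0,1,1,0,0,0]'

```text
time: 25.03
tool_pos: [0.4637, -0.0187, 0.2216]
tool_rot: [-3.14, 0.007, -3.115]
contact_force: [1.1, -0.3, -2.3]
opening: 0.0518
```

Emit:
jog_arm --deltas '[0,0.2,0,0,0,0,0,0.5,0,0,0,0,0,0.7,0,0,0,0,0,1,0,0,0,0]'

```text
time: 25.37
tool_pos: [0.4617, 0.0804, 0.2172]
tool_rot: [-3.141, -0.001, -3.116]
contact_force: [1.2, 0.2, -2.3]
opening: 0.0516
```

Emit:
jog_arm --deltas '[0.1,0.2,0,0,0,0,0.2,0.5,0,0,0,0,0.3,0.7,0,0,0,0,0.31,1,0,0,0,0]'

```text
time: 25.7
tool_pos: [0.4942, 0.1803, 0.217]
tool_rot: [-3.141, 0.0, -3.116]
contact_force: [-0.0, -0.1, -2.5]
opening: 0.0518
```

Emit:
jog_arm --deltas '[0,0.2,0,0,0,0,0,0.5,0,0,0,0,0,0.7,0,0,0,0,0,0.8,0,0,0,0,0,0.8,0,0,0,0]'

```text
time: 26.12
tool_pos: [0.4927, 0.2615, 0.2168]
tool_rot: [3.142, -0.001, -3.113]
contact_force: [-0.0, -0.7, -3.1]
opening: 0.0519
```

Run:
```python
from h import *
np.set_printoptions(precision=4,suppress=True)
for i in range(4): robot.read_camera('side')
s=robot.observe();print(s['time'],s['tool_pos'],s['tool_rot'],s['contact_force'],s['opening'])
p,im=shot('side','s11.png')
circ(p,im,.494,.296,.15,.027,(0,0,255))
a=cv2.resize(im[20:170,90:220],None,fx=3,fy=3,interpolation=0)
p,im=shot('wrist','w11.png')
circ(p,im,.494,.296,.15,.027,(0,0,255)) ;circ(p,im,.494,.296,.15,.0205,(0,255,0)) 
cv2.imwrite('pics/w11c.png',np.hstack([a,cv2.resize(im[120:270,190:320],None,fx=3,fy=3,interpolation=0)]))
```

```text
26.3167 [0.4932 0.2588 0.2172] [-3.1409 -0.0004 -3.1162] [ 0.1835 -0.5427 -2.0992] 0.05186165025938379
```

View pics/w11c.png

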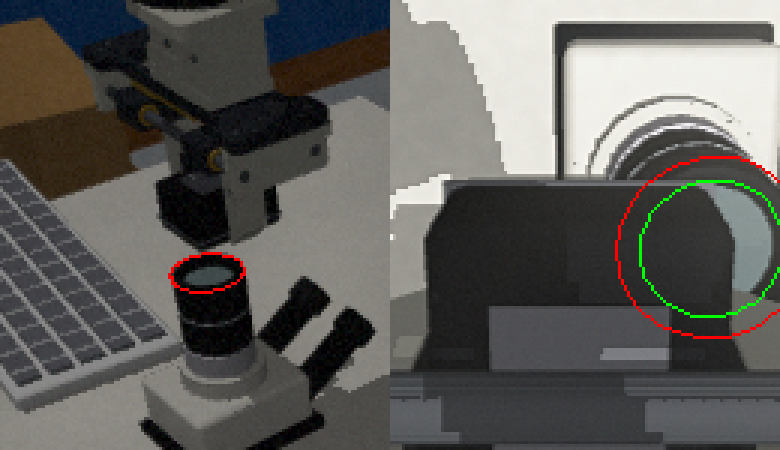

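The lens is seated upright with its rim on the drawn circle in both views ((207,273) on the left). The camera is held level, with its patch's near edge at crop row 306.

Run:
```python
from h import *
p=robot.camera_params('wrist');s=robot.observe()
im=cv2.imread('pics/w11.png');g=cv2.cvtColor(im,cv2.COLOR_BGR2GRAY)
print(g[176:230:1,232])
for v in(221,222,223): print(v,plane(p,232,v,s['tool_pos'][2]-.018+.042)[:2]+[.0203,0],s['tool_pos'])
```

```text
[233 238 157 119  74  72  40  35  37  41  37  40  35  38  34  37  36  37
  37  37  38  38  37  35  38  36  34  34  35  36  37  35  32  33  36  33
  33  34  33  32  32  32  35  33  32  27  71  81  81  80  82  80  79  81]
221 [0.49435348 0.24756922] [0.49337384 0.25890281 0.21733621]
222 [0.49489094 0.2475711 ] [0.49337384 0.25890281 0.21733621]
223 [0.49542957 0.24757299] [0.49337384 0.25890281 0.21733621]
```

Emit:
jog_arm --deltas '[0,0.1,0,0,0,0,0.01,0.25,0,0,0,0,0.01,0.37,0,0,0,0,0.01,0.37,0,0,0,0,0.01,0.37,0,0,0,0]'

```text
time: 26.83
tool_pos: [0.4939, 0.2984, 0.2169]
tool_rot: [-3.142, -0.0, -3.113]
contact_force: [-0.2, -0.5, -2.8]
opening: 0.0521
```

Emit:
jog_arm --deltas '[0,0,-0.03,0,0,0,0,0,-0.12,0,0,0,0,0,-0.25,0,0,0,0,0,-0.35,0,0,0,0,0,-0.35,0,0,0]'

```text
time: 27.25
tool_pos: [0.4928, 0.2962, 0.1793]
tool_rot: [-3.14, -0.005, -3.116]
contact_force: [0.1, 0.1, -3.2]
opening: 0.0517
```

Emit:
jog_arm --deltas '[0,0,0,0,0,0,0,0,-0.01,0,0,0,0,0,-0.02,0,0,0,0,0,-0.02,0,0,0,0,0,-0.02,0,0,0]'

```text
time: 27.67
tool_pos: [0.4944, 0.2972, 0.1806]
tool_rot: [3.141, 0.001, -3.115]
contact_force: [-0.5, 0.0, -1.2]
opening: 0.052
```

Emit:
jog_arm --deltas '[-0.005,-0.01,-0.02,0,0,0,-0.01,-0.01,-0.04,0,0,0,-0.01,-0.01,-0.06,0,0,0,-0.01,-0.01,-0.08,0,0,0,-0.01,-0.01,-0.08,0,0,0]'

```text
time: 28.08
tool_pos: [0.4929, 0.296, 0.1717]
tool_rot: [-3.141, -0.001, -3.115]
contact_force: [-0.2, -0.3, -2.0]
opening: 0.0518
```

Emit:
jog_arm --deltas '[0,0,-0.01,0,0,0,0,0,-0.025,0,0,0,0,0,-0.04,0,0,0,0,0,-0.05,0,0,0,0,0,-0.05,0,0,0]'

```text
time: 28.5
tool_pos: [0.4931, 0.296, 0.1669]
tool_rot: [-3.141, -0.0, -3.115]
contact_force: [-0.6, 0.4, -2.8]
opening: 0.0518
```

Emit:
jog_arm --deltas '[0,0,-0.01,0,0,0,0,0,-0.02,0,0,0,0,0,-0.03,0,0,0,0,0,-0.035,0,0,0,0,0,-0.035,0,0,0]'

```text
time: 28.92
tool_pos: [0.4931, 0.2961, 0.1636]
tool_rot: [-3.142, -0.0, -3.115]
contact_force: [0.2, -0.1, -2.8]
opening: 0.0516
```

Emit:
jog_arm --deltas '[0,0,-0.005,0,0,0,0,0,-0.01,0,0,0,0,0,-0.01,0,0,0]'

```text
time: 29.17
tool_pos: [0.4931, 0.2961, 0.1627]
tool_rot: [3.142, -0.0, -3.115]
contact_force: [-0.3, 1.1, -1.7]
opening: 0.0519
```

Emit:
jog_arm --deltas '[0,0,-0.005,0,0,0,0,0,-0.01,0,0,0,0,0,-0.01,0,0,0]'

```text
time: 29.42
tool_pos: [0.4931, 0.2961, 0.1616]
tool_rot: [3.142, -0.0, -3.115]
contact_force: [-0.1, -0.1, -1.7]
opening: 0.0521
```

Emit:
jog_arm --deltas '[0,0,-0.005,0,0,0,0,0,-0.01,0,0,0,0,0,-0.01,0,0,0]'

```text
time: 29.67
tool_pos: [0.4932, 0.2961, 0.1614]
tool_rot: [3.141, 0.001, -3.115]
contact_force: [-2.3, -0.4, 4.1]
opening: 0.0518
```

Contact at .1614, which is the home height. Release, rise and check.

Emit:
jog_arm --deltas '[0,0,0,0,0,0,0,0,0,0,0,0,0,0,0,0,0,0,0,0,0,0,0,0,0,0,0,0,0,0]' --claw 0.85

```text
time: 30.08
tool_pos: [0.4932, 0.2961, 0.1606]
tool_rot: [3.142, -0.0, -3.115]
contact_force: [-0.0, 1.6, -0.1]
opening: 0.077
```

Emit:
jog_arm --deltas '[0,0,0.1,0,0,0,0,0,0.3,0,0,0,0,0,0.6,0,0,0,0,0,0.9,0,0,0,0,0,1,0,0,0]'

```text
time: 30.5
tool_pos: [0.4946, 0.2968, 0.2662]
tool_rot: [3.139, 0.007, -3.115]
contact_force: [0.2, 1.1, 0.4]
opening: 0.0777
```

Emit:
jog_arm --deltas '[-0.3,0,0,0,0,0,-0.6,0,0,0,0,0,-0.9,0,0,0,0,0,-1,0,0,0,0,0,-1,0,0,0,0,0]'

```text
time: 30.92
tool_pos: [0.3912, 0.2962, 0.2614]
tool_rot: [3.141, 0.0, -3.113]
contact_force: [0.4, 0.3, 0.7]
opening: 0.0782
```

Run:
```python
from h import *
np.set_printoptions(precision=4,suppress=True)
for i in range(4): robot.read_camera('side')
s=robot.observe();print(s['time'],s['tool_pos'],s['contact_force'])
p,im=shot('side','s12.png')
q=np.array([proj(p,[.494+a,.296+b,.186]) for a,b in((-.034,-.026),(.034,-.026),(.034,.026),(-.034,.026))])
cv2.polylines(im,[q.round().astype(int)],True,(0,0,255),1)
cv2.imwrite('pics/s12c.png',cv2.resize(im[40:350,90:400],None,fx=1.9,fy=1.9,interpolation=0))
```

```text
31.1167 [0.3944 0.2961 0.2608] [-0.2682 -0.598  -0.9881]
```

View pics/s12c.png

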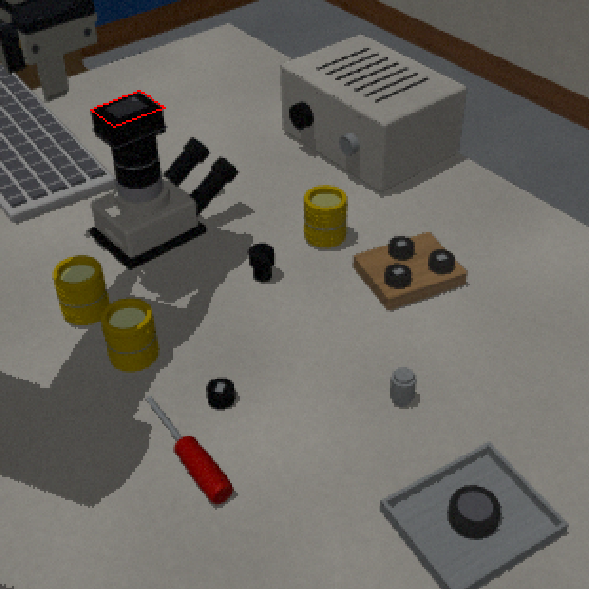

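The column stands upright with the camera's top on the drawn outline at (128,109). The cap is flat in the tray at (475,511), and the specimen, objective and eyepiece are where they were.

```bash
python3 -c "
from cell import robot
print(robot.hand_in())"
```

```text
the job is handed in; nothing more can be done
None
```

The job is done and handed in at about 31 s of the 115 s allowed. The dust cap lies flat in the steel tray, and the ring, the lens and the camera are stacked on the port in that order.

- **Seating:** each part met light contact, about 4–7 N, when the tool reached its home height. That was 83.7 mm for the ring, 109.3 mm for the lens and 161.4 mm for the camera, each within about 1 mm of the height expected from its grasp.
- **Last picture:** the side view shows the column upright, with the camera's top edge on the outline drawn for its home position. The cap is flat in the tray. The specimen, objective, eyepiece and yellow look-alikes look undisturbed, and the gripper is clear of everything.
- **Disagreements:** early position estimates from the different cameras differed by up to 9 mm because one wrist picture was taken before the arm had settled. Retaking it once settled brought them within about 1–2 mm. The brief gives the camera's home as 73 mm above the shoulder, while the listed part sizes add up to 74 mm. I set it down to contact, so this made no difference.
- **Failed checks:** none in the final checks. Two colour-mask measurements of the camera box and one of its grey patch picked up the background, so I located the camera from its patch corners in a closer picture instead.

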